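# Dip the gear unit's oil gauge and present it

## Task

Check the gear unit's level gauge: lift the loose cover plate off its two pins and lay it flat on the rubber mat, then take the gauge rod from its stand and push it gently down the inclined guide tube until its collar stops against the mouth. Draw it right out again and finish holding it still in the gripper, level and notched side up, about 20 cm above the worktop and clear of everything, so that the tip can be read. The program ends while still holding the gauge; do not put it down, and leave the marker, hex key, wing nut and jar alone.

Things in the scene. Friction and masses are not known exactly. Their poses are not given: they have to be found in the camera images.
- gear_unit: Fixed grey cast gear unit, 100 (x) x 110 (y) x 118 mm high, with a base flange 132 x 150 x 10 mm. Origin: centre of its underside, z up. A steel guide tube (bore 14 mm, mouth flared to 26 mm bore and 35 mm outside) comes out of its -y face, sloping upward: from the mouth the bore runs inward along (0, 0.819, -0.574) of this frame, that is 35 degrees below level towards +y. Two upright pins, 7 mm thick, stand 12 mm above the top at x = -33 and +33, y = +10 mm.
- guide_mouth (a point): Centre of the guide tube's mouth, where the gauge's collar stops; at (0, -75, 100) mm in the gear unit's frame (take directions from gear_unit).
- guide_full_depth (a point): Point on the tube's axis 115 mm inside the mouth, where the gauge's tip is when the collar is home.
- cover: Loose aluminium plate, 90 (x) x 180 (y) x 5 mm, 0.22 kg; dark grip bar on top along y, 16 mm wide, 64 mm long, 5 to 42 mm above the underside. Origin: centre of the underside, below the bar; z up. It sits on the gear unit, underside 118 mm up, two 12 mm holes (x = -33, +33, y = +45 mm) loosely over the pins, and bars the way into the guide mouth. Lift straight up by over 15 mm before going sideways.
- gauge: Loose gauge rod lying level in its stand, 0.15 kg, 252 mm long. Origin: on its axis, in the face of the collar that stops at the mouth. Its y axis runs along the rod to the tip (+y); z is the notched side, up in the stand. Rod 10 mm thick from y = 0 to the round tip at y = +115 mm; collar 30 mm across, y = -8 to 0; grip 14 mm wide (x), 22 mm high (z), y = -105 to -35 mm, to be taken at about y = -70 from above; square tail 10 mm, y = -137 to -105.
- gauge_tip (a point): The end of the gauge's rounded tip, 115 mm from the collar face.
- stand: Fixed aluminium gauge stand, base 60 (x) x 230 (y) x 8 mm, with two forked uprights 34 mm wide and 10 mm thick at y = -87.5 and +87.5 mm, 72 mm high; their upward open slots are 14 mm wide and hold the gauge's axis 60 mm above the worktop, the tip towards the stand's +y (the gauge's origin about 27 mm along +y from the stand's). Origin: centre of its underside.
- mat: Fixed flat rubber mat on the worktop, 130 (x) x 200 (y) x 3 mm, free of things; the cover goes on it with its length along the mat's. Origin: centre of its underside.
- mat_top (a point): Centre of the mat's upper face, 3 mm above the worktop.
- marker: Bystander: black-capped marker pen, 136 mm, to be left alone.
- hex_key: Bystander: hex key, 88 mm, to be left alone.
- wing_nut: Bystander: wing nut, 49 mm, to be left alone.
- jar: Bystander: small sample jar, 52 mm across and 76 mm high, to be left alone.

How it is judged:
On the way, in this order (a step that is already met when the one before it is completed fails the run):
1. the cover plate lies flat on the rubber mat, released (horizontal distance between cover and mat_top below 0.05 m and height (world z) of cover below 0.01 m and angle between cover's own z axis and vertical below 0.08 rad and contact force between cover and mat above 0.3 N and contact force between cover and the fingers below 0.1 N), for 0.2 s.
2. the gauge is in the guide tube with its collar against the mouth (distance between gauge and guide_mouth below 0.006 m and distance between gauge_tip and guide_full_depth below 0.01 m), for 0.2 s.
3. the gauge is drawn right out of the guide tube (distance between gauge_tip and guide_mouth above 0.02 m and distance between gauge and guide_mouth above 0.12 m), for 0.1 s.
At the end, for the whole second after the job is handed in: Gripper holds the gauge still, rod within 7 deg of level, notched side up within 11 deg, origin 140-300 mm above the worktop, tip 30 mm or more from the guide mouth, touching no gear unit, stand, cover or mat; cover flat on the mat, centres within 50 mm (angle between gauge's own y axis and vertical between 1.451 and 1.691 rad and angle between gauge's own z axis and vertical below 0.2 rad and height (world z) of gauge between 0.14 and 0.3 m and distance between gauge_tip and guide_mouth above 0.03 m and contact force between gauge and the fingers above 2 N and contact force between gauge and gear_unit below 0.1 N and contact force between gauge and stand below 0.1 N and contact force between gauge and cover below 0.1 N and contact force between gauge and mat below 0.1 N and linear speed of gauge below 0.03 m/s and angular speed of gauge below 0.2 rad/s and horizontal distance between cover and mat_top below 0.05 m and height (world z) of cover below 0.01 m and angle between cover's own z axis and vertical below 0.08 rad and contact force between cover and mat above 0.3 N and linear speed of cover below 0.02 m/s); the arm keeps its last pose, push and grip.
It fails at once if the gauge is rammed into the gear unit (over 40 N) (contact force between gauge and gear_unit above 40 N).
It fails at once if the marker, hex key, wing nut or jar is pushed more than 30 mm (distance of any of marker, hex_key, wing_nut, jar from where it was at the start of the episode above 0.03 m).
It also fails if it takes over 64 s, if anything falls off the work surface, if the arm or the gripper's body presses on something with over 40 N, if the wrist force passes 120 N, or if a joint passes its speed limit or range.

## Robot

A 6-joint arm with a two-finger parallel gripper is mounted at the origin on a cart in front of the work surface, level with it; the furniture and walls round the work are solid. World frame = base frame: x ahead of the robot, y to its left, z up, the work surface at z = 0. Lengths are in m, angles in rad, forces in N, time in s.
With the tool pointing down it reaches from about 0.2 to 0.875 m from the base axis. Payload 3.4 kg.
Tool frame: the origin (TCP) lies on the mounting face of the last link; the fingertips stand 199 mm ahead of it and the grasp point (between the pads) lies 180 mm ahead of it (bot.tips_ahead is the distance from the TCP to the fingertips, in m); z points along the fingers, y is the direction in which the jaws open and shut (so a half turn about z gives the same grasp; the last joint's range is limited). The gripper opens to 94 mm and grips with 3 to 60 N. Pads are 16 mm wide; open, the fingers measure 119 mm over their backs; the gripper's body (75 mm by 177 mm) begins 78 mm behind the grasp point.
Start: joints at [-1.321, 0.276, 1.505, -0, 1.361, -0.121], TCP at [0.208, -0.536, 0.405] pointing down, gripper open.
Joint ranges: [-2.89, 2.89], [-0.75, 2.08], [0.22, 2.7], [-1.18, 4.32], [0.11, 2.71], [-2.7, 2.7]. Speed limits (rad/s): [2.57, 2.57, 3.14, 3.14, 3.14, 3.14].

## Interface

Orientations are given as a unit quaternion [w, x, y, z].
In Python, from workcell import get_state, optics, bot gives the robot as it stands.
- The arm moves only by the tool servo_tool, never from a script. Its argument "steps" is a list of rows, each an object with "twist": the turn, a rotation vector about the tool's x, y, z in rad, a list of three; "translation": the shift along the tool's x, y, z in m, a list of three; "gripper": the finger opening in m, from 0 to 0.094. In form: [{"twist": [ax, ay, az], "translation": [x, y, z], "gripper": gripper}, ...]. A call has 1 to 10 rows; each row is the pose to reach, as a shift and turn from the pose commanded when the call began, along the tool's axes at that moment; what a row does not reach only later rows make up. A row lasts 1/12 s, in which the tool goes at most 41.7 mm and 7.16 degrees, less where a joint would pass 70% of its speed; a pose out of reach is approached as far as the arm can. A call with a gripper value outside its range is refused whole. The fingers move at their own pace and stop on an object; "squeeze" is the grip in N (left out, the last holds). Time passes only in rows, so rows that repeat a pose let the fingers close. It gives the time, the measured TCP pose, the force and the opening at its end, in the units of the state.
- get_state(): the state, without advancing time (a new reading comes with each control period).
- optics.grab_frame(name): name is "scene" or "top" or "wrist"; returns the picture (384x512x3 uint8, red, green, blue); there is no depth.
- optics.camera_info(name): a dict with "K" (3x3 intrinsics, pixels), "extrinsics" (4x4, takes a point from world to camera coordinates). Camera axes: x right, y down, z forward; pixel columns grow to the right and rows downward; lengths in m; the calibration is good to about 2 mm. The wrist camera is an equidistant fisheye: a pixel r from the principal point sees the ray r / f radians off the axis. A picture is of the moment at which its call begins: read the wrist's pose just before it. camera_info takes no time and is no camera call; for the wrist camera it gives the pose at the moment of the call.
- bot.job_done(): hands the job in, once; it reports no verdict.
The state is a dict: "t": time; "joints": joint angles; "qd": joint speeds; "joint_torque": joint torques, N m; "eef_pos": TCP position; "tcp_rot": TCP orientation; "ft_force": force on the tool from outside, world axes, zero at the start; "torque": the same for the moment, N m; "gripper_width": finger opening in m.
Only numpy, scipy, OpenCV 4.12 (cv2) and the standard library are available. Lean on these libraries where they do the work, as an engineer would, in place of code of your own. Each camera call takes 0.05 s, during which the arm holds its last target. There are 200 camera calls.

## Working session

There is one attempt and no reset: what is moved stays moved. The work goes in short steps, Python scripts to look and compute and a tool call to move; the robot and the scene stay as the last step left them, time stands still between calls to the robot, and variables do not carry over. Pictures are saved under pics/ and viewed, about 8 in all and at most 12, crops included, and the job is handed in when it is done.

Besides the shell and the picture viewer there is one more tool, called after "Request:" as name(argument=value, ...), one argument or row to a line, values as JSON. servo_tool: Moves the arm, as the interface text tells. Its arguments: {"type":"object","properties":{"steps":{"type":"array"},"squeeze":{"type":"number"}},"required":["steps"]}

```bash
ls; mkdir -p pics; python3 - <<'E'
from workcell import get_state, optics, bot
import cv2,numpy as np
np.set_printoptions(precision=4,suppress=True)
print(get_state())
for n in ("scene","top"):
    im=optics.grab_frame(n); cv2.imwrite(f"pics/{n}0.png",im[...,::-1])
    ci=optics.camera_info(n); print(n,ci["K"],ci["extrinsics"])
a=cv2.imread("pics/scene0.png");b=cv2.imread("pics/top0.png")
cv2.imwrite("pics/s0.png",cv2.resize(a,(800,600),interpolation=cv2.INTER_CUBIC))
cv2.imwrite("pics/t0.png",cv2.resize(b,(800,600),interpolation=cv2.INTER_CUBIC))
E
```

```text
pics
{'t': 0.0, 'joints': array([-1.321 ,  0.2766,  1.5061, -0.    ,  1.3607, -0.121 ]), 'qd': array([ 0.0007,  0.0017,  0.0003,  0.0015,  0.001 , -0.0008]), 'joint_torque': array([ -0.003 , -40.4593, -23.7233,   0.07  ,   0.0348,  -0.0001]), 'eef_pos': array([ 0.2083, -0.5357,  0.4038]), 'tcp_rot': array([-0.0009,  0.9829,  0.1844, -0.0001]), 'ft_force': array([ 0.384 ,  0.1909, -0.1882]), 'torque': array([0.0048, 0.0209, 0.0463]), 'gripper_width': 0.09429280410783843}
scene [[408.1759   0.     248.8482]
 [  0.     408.1759 192.7332]
 [  0.       0.       1.    ]] [[ 0.8911 -0.4537  0.0123 -0.3984]
 [-0.2504 -0.514  -0.8205  0.3042]
 [ 0.3786  0.728  -0.5716  0.6118]
 [ 0.      0.      0.      1.    ]]
top [[458.9923   0.     253.5037]
 [  0.     458.9923 188.2549]
 [  0.       0.       1.    ]] [[-0.0169 -0.9999 -0.0002  0.2015]
 [-0.9921  0.0168 -0.1242  0.5582]
 [ 0.1242 -0.0018 -0.9923  1.2515]
 [ 0.      0.      0.      1.    ]]
```

View pics/s0.png

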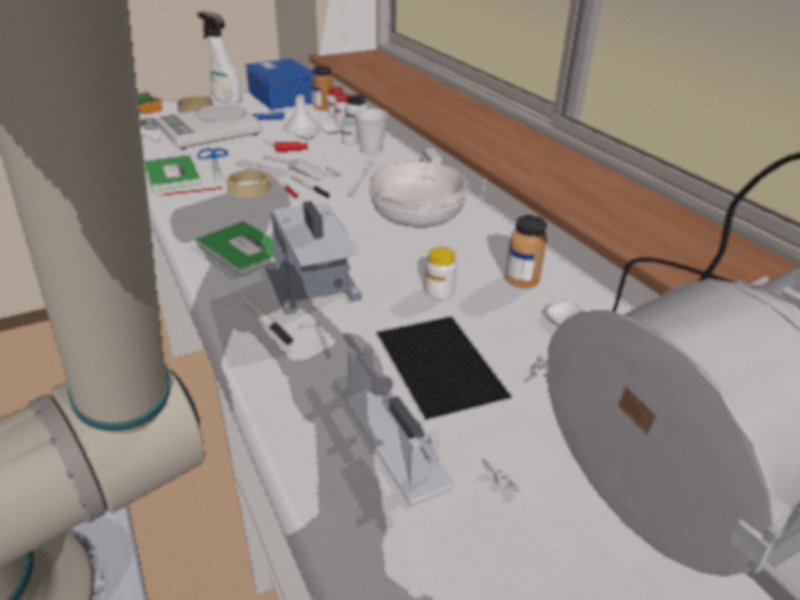

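View pics/t0.png

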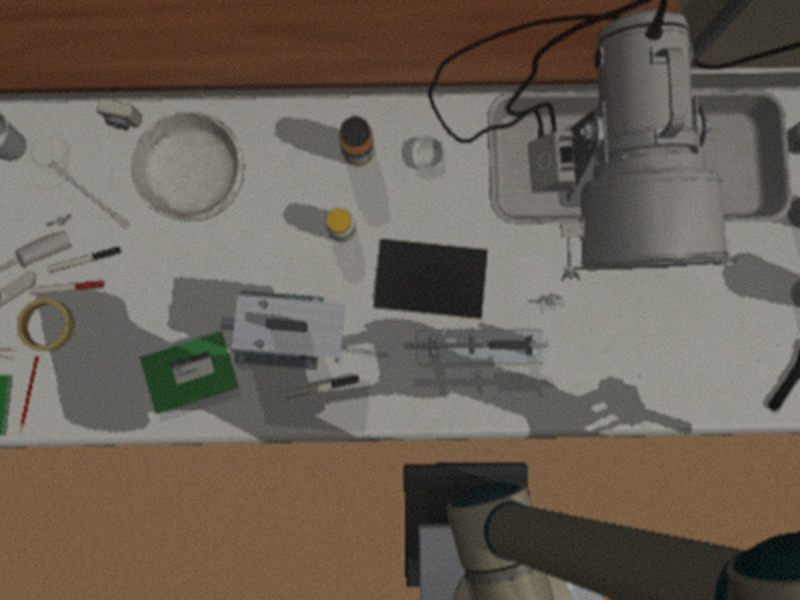

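The top view shows the cover on the gear unit at about (288,325), the mat at (430,278), and the gauge in its stand at (480,347) with the tip to the left (+y). The marker is at (325,387), the hex key at (360,353), the wing nut at (546,300) and the jar at (340,222).

```bash
cat > h.py <<'E'
import numpy as np, cv2
from workcell import get_state, optics, bot
from scipy.spatial.transform import Rotation as R
np.set_printoptions(precision=4,suppress=True)
def ray(name,uv,ci=None):
    ci=ci or optics.camera_info(name);K,E=np.array(ci["K"]),np.array(ci["extrinsics"])
    x=(np.array(uv,float)-K[:2,2])/[K[0,0],K[1,1]]
    if name=="wrist":
        r=np.linalg.norm(x); d=np.r_[np.sin(r)*x/max(r,1e-9),np.cos(r)]
    else: d=np.r_[x,1]
    Rm=E[:3,:3]; return -Rm.T@E[:3,3], Rm.T@d
def onplane(name,uv,z,ci=None):
    o,d=ray(name,uv,ci); return o+d*(z-o[2])/d[2]
def proj(name,P,ci=None):
    ci=ci or optics.camera_info(name);K,E=np.array(ci["K"]),np.array(ci["extrinsics"])
    p=E[:3,:3]@np.array(P)+E[:3,3]
    if name=="wrist":
        s=np.linalg.norm(p[:2]);r=np.arctan2(s,p[2]); q=p[:2]/max(s,1e-9)*r
    else: q=p[:2]/p[2]
    return q*[K[0,0],K[1,1]]+K[:2,2]
def pose():
    s=get_state(); q=s["tcp_rot"]; return np.array(s["eef_pos"]),R.from_quat([q[1],q[2],q[3],q[0]])
E
python3 - <<'E'
from h import *
im=cv2.imread("pics/top0.png"); g=cv2.cvtColor(im,cv2.COLOR_BGR2GRAY)
def rects(x0,y0,x1,y1,th,z,lab,inv=True):
    c=g[y0:y1,x0:x1]; m=((c<th) if inv else (c>th)).astype(np.uint8)
    for k in cv2.findContours(m,cv2.RETR_EXTERNAL,cv2.CHAIN_APPROX_NONE)[0]:
        if cv2.contourArea(k)<25: continue
        b=cv2.boxPoints(cv2.minAreaRect(k))+[x0,y0]
        P=np.array([onplane("top",p,z)[:2] for p in b])
        e1,e2=P[1]-P[0],P[2]-P[1]; e=e1 if np.linalg.norm(e1)>np.linalg.norm(e2) else e2
        e=e*np.sign(e[1]); print(lab,"ctr",P.mean(0),"size",np.linalg.norm(e1),np.linalg.norm(e2),"yaw of y axis deg",np.degrees(np.arctan2(-e[0],e[1])),b.mean(0))
rects(235,150,318,206,45,.003,"mat")
rects(165,200,205,215,75,.160,"bar")
rects(305,212,350,232,60,.07,"grip")
c=np.hstack([cv2.resize(im[175:245,140:230],(450,350),interpolation=cv2.INTER_CUBIC),cv2.resize(im[195:245,255:355],(350,350*1//2),interpolation=cv2.INTER_CUBIC).repeat(2,0)[:350]])
c1=cv2.resize(im[175:245,140:360],None,fx=3.6,fy=3.6,interpolation=cv2.INTER_CUBIC)
s=cv2.imread("pics/scene0.png")
c2=cv2.resize(s[120:330,150:330],None,fx=1.6,fy=1.6,interpolation=cv2.INTER_CUBIC)
o=np.zeros((c1.shape[0]+c2.shape[0],c1.shape[1],3),np.uint8);o[:c1.shape[0]]=c1;o[c1.shape[0]:,:c2.shape[1]]=c2
cv2.imwrite("pics/crop1.png",o);print(o.shape)
E
```

```text
mat ctr [0.5947 0.1287] size 0.12386937418881948 0.19593709961524589 yaw of y axis deg -6.776543800862709 [275.302  177.9802]
bar ctr [0.5003 0.3706] size 0.01778789833302657 0.06650164835495465 yaw of y axis deg -6.686443663002005 [182.9059 207.4406]
grip ctr [ 0.4661 -0.0023] size 0.07032128104979382 0.024295798989834725 yaw of y axis deg -0.9666116358824914 [326.  220.5]
(588, 792, 3)
```

View pics/crop1.png

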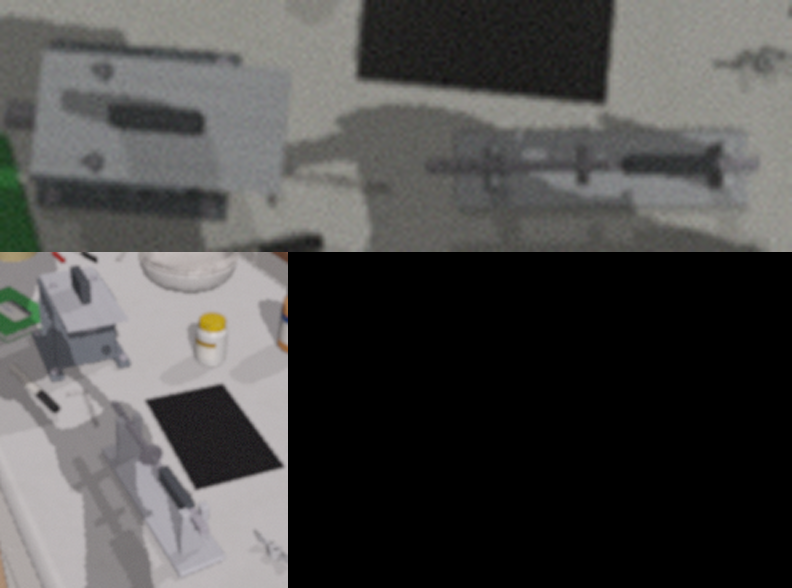

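The bar centre is at about (0.500, 0.371) with yaw −6.7°, and the mat is at (0.595, 0.129) with yaw −6.8°. The measured sizes (66×18 and 196×124 mm) agree with the stated ones. Next I work out the first move.

```bash
cat >> h.py <<'E'
def tool(yaw,pitch=0):
    "tool down, tool x along object's y axis; yaw deg of object; pitch deg: object's +y dips"
    A=R.from_euler('z',yaw,degrees=True)*R.from_euler('x',-pitch,degrees=True)
    X,Y,Z=A.apply([[0,1,0],[1,0,0],[0,0,-1]]); return R.from_matrix(np.c_[X,Y,Z])
def go(pos,rot,base=None):
    p,r=base or pose(); print("translation",r.inv().apply(np.array(pos)-p),"twist",(r.inv()*rot).as_rotvec())
E
python3 - <<'E'
from h import *
go([.5,.371,.405],tool(-6.7))
for n,px in dict(jar=(217.6,142),wing=(349.5,192),hexk=(230,226),marker=(208,248)).items(): print(n,onplane("top",px,.076 if n=="jar" else .01))
for c in [(102,70),(92,160)]: print("pin",onplane("top",np.array(c)/3.6+[140,175],.130))
print("tip",onplane("top",np.array([428,165])/3.6+[140,175],.06),"tail",onplane("top",np.array([757,162])/3.6+[140,175],.06))
E
```

```text
translation [ 0.6005 -0.7394  0.0002] twist [-0.0013 -0.001  -1.0831]
jar [0.6861 0.2885 0.076 ]
wing [ 0.5493 -0.0818  0.01  ]
hexk [0.4582 0.2602 0.01  ]
marker [0.3976 0.3227 0.01  ]
pin [0.5372 0.413  0.13  ]
pin [0.4726 0.4197 0.13  ]
tip [0.4688 0.1789 0.06  ] tail [ 0.4668 -0.07    0.06  ]
```

Request:
servo_tool(
  steps=[
    {"twist": [0,0,-0.11],"translation": [0.026,-0.032,0],"gripper": 0.094},
    {"twist": [0,0,-0.22],"translation": [0.052,-0.064,0],"gripper": 0.094},
    {"twist": [0,0,-0.33],"translation": [0.078,-0.096,0],"gripper": 0.094},
    {"twist": [0,0,-0.44],"translation": [0.104,-0.128,0],"gripper": 0.094},
    {"twist": [0,0,-0.55],"translation": [0.13,-0.16,0],"gripper": 0.094},
    {"twist": [0,0,-0.66],"translation": [0.156,-0.192,0],"gripper": 0.094},
    {"twist": [0,0,-0.77],"translation": [0.182,-0.224,0],"gripper": 0.094},
    {"twist": [0,0,-0.88],"translation": [0.208,-0.256,0],"gripper": 0.094},
    {"twist": [0,0,-0.98],"translation": [0.234,-0.288,0],"gripper": 0.094},
    {"twist": [0,0,-1.083],"translation": [0.26,-0.32,0],"gripper": 0.094},
  ],
)

```text
t: 0.93
eef_pos: [0.3345, -0.1415, 0.4046]
tcp_rot: [0.0, 0.746, 0.666, 0.0]
ft_force: [-0.1, -0.1, 0.3]
gripper_width: 0.0936
```

```bash
python3 - <<'E'
from h import *
print(pose()[0],get_state()["joints"]);go([.5,.371,.405],tool(-6.7))
E
```

```text
[ 0.3345 -0.1415  0.4046] [-0.5925 -0.0534  1.8926  0.0001  1.3022 -0.4796]
translation [ 0.5279  0.1067 -0.0004] twist [0.0002 0.     0.004 ]
```

Request:
servo_tool(
  steps=[
    {"twist": [0,0,0],"translation": [0.04,0.008,0],"gripper": 0.094},
    {"twist": [0,0,0],"translation": [0.08,0.016,0],"gripper": 0.094},
    {"twist": [0,0,0],"translation": [0.12,0.024,0],"gripper": 0.094},
    {"twist": [0,0,0],"translation": [0.16,0.032,0],"gripper": 0.094},
    {"twist": [0,0,0],"translation": [0.2,0.04,0],"gripper": 0.094},
    {"twist": [0,0,0],"translation": [0.24,0.048,0],"gripper": 0.094},
    {"twist": [0,0,0],"translation": [0.28,0.056,0],"gripper": 0.094},
    {"twist": [0,0,0],"translation": [0.32,0.064,0],"gripper": 0.094},
    {"twist": [0,0,0],"translation": [0.36,0.074,0],"gripper": 0.094},
    {"twist": [0,0,0],"translation": [0.4,0.084,0],"gripper": 0.094},
  ],
)

```text
t: 1.77
eef_pos: [0.4647, 0.2462, 0.4043]
tcp_rot: [0.0, 0.747, 0.665, -0.0]
ft_force: [0.4, 0.2, 0.5]
gripper_width: 0.094
```

Request:
servo_tool(
  steps=[
    {"twist": [0,0,0],"translation": [0.04,0.008,0],"gripper": 0.094},
    {"twist": [0,0,0],"translation": [0.08,0.015,0],"gripper": 0.094},
    {"twist": [0,0,0],"translation": [0.11,0.02,0],"gripper": 0.094},
    {"twist": [0,0,0],"translation": [0.115,0.02,0],"gripper": 0.094},
    {"twist": [0,0,0],"translation": [0.115,0.02,0],"gripper": 0.094},
  ],
)

```text
t: 2.18
eef_pos: [0.4982, 0.3576, 0.4033]
tcp_rot: [-0.0, 0.746, 0.666, -0.001]
ft_force: [0.8, 0.1, -0.4]
gripper_width: 0.094
```

```bash
python3 - <<'E'
from h import *
go([.5,.371,.328],tool(-6.7));print(get_state()["eef_pos"])
ci=optics.camera_info("wrist");im=optics.grab_frame("wrist");cv2.imwrite("pics/w1.png",im[...,::-1])
import pickle;pickle.dump(ci,open("w1.pkl","wb"))
for P in ([.5,.371,.16],[.537,.413,.13],[.4726,.4197,.13]): print(proj("wrist",P,ci))
E
```

```text
translation [0.0136 0.0004 0.0753] twist [-0.0015  0.0011  0.0026]
[0.4982 0.3576 0.4033]
[254.4625 188.4226]
[292.1222 126.9307]
[215.9881 127.7826]
```

View pics/w1.png

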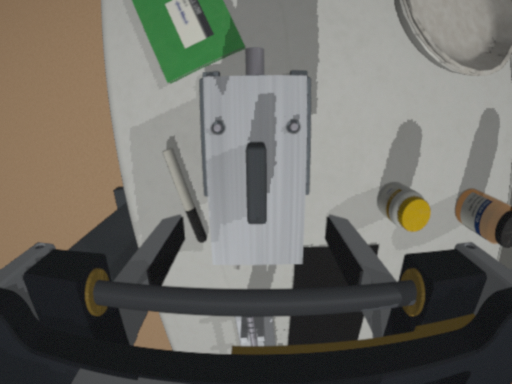

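The wrist view shows the bar at (257,183) and the pins at (294,126) and (218,128), within about 2 px of my predictions. I'll refine the position from this frame.

```bash
python3 - <<'E'
from h import *
import pickle;ci=pickle.load(open("w1.pkl","rb"))
g=cv2.cvtColor(cv2.imread("pics/w1.png"),cv2.COLOR_BGR2GRAY)
x0,y0=235,135;m=(g[y0:232,x0:280]<60).astype(np.uint8)
k=max(cv2.findContours(m,0,cv2.CHAIN_APPROX_NONE)[0],key=cv2.contourArea)
b=cv2.boxPoints(cv2.minAreaRect(k))+[x0,y0];P=np.array([onplane("wrist",p,.16,ci)[:2] for p in b]);print(b,P,P.mean(0),np.linalg.norm(P[1]-P[0]),np.linalg.norm(P[2]-P[1]))
p1,p2=onplane("wrist",(294,126),.13,ci),onplane("wrist",(218,128),.13,ci);print(p1,p2,np.degrees(np.arctan2(*(p1-p2)[[1,0]])),(p1+p2)/2)
E
```

```text
[[245.5201 143.6141]
 [263.2047 140.4933]
 [264.6846 148.8792]
 [247.     152.    ]] [[0.4973 0.4065]
 [0.5108 0.4073]
 [0.5112 0.4008]
 [0.4977 0.4   ]] [0.5042 0.4036] 0.01349370739908035 0.006475947991303088
[0.5387 0.4136 0.13  ] [0.4743 0.4193 0.13  ] -5.014361063255901 [0.5065 0.4165 0.13  ]
```

Request:
servo_tool(
  steps=[
    {"twist": [0,0,0],"translation": [0.012,0.001,0.005],"gripper": 0.094},
    {"twist": [0,0,0],"translation": [0.013,0.001,0.02],"gripper": 0.094},
    {"twist": [0,0,0],"translation": [0.013,0.001,0.035],"gripper": 0.094},
    {"twist": [0,0,0],"translation": [0.013,0.001,0.04],"gripper": 0.094},
    {"twist": [0,0,0],"translation": [0.013,0.001,0.04],"gripper": 0.094},
    {"twist": [0,0,0],"translation": [0.013,0.001,0.04],"gripper": 0.094},
  ],
)

```text
t: 2.73
eef_pos: [0.5007, 0.368, 0.3649]
tcp_rot: [0.0, 0.748, 0.664, -0.0]
ft_force: [-0.4, -0.5, -0.2]
gripper_width: 0.0941
```

```bash
python3 - <<'E'
from h import *
go([.501,.371,.326],tool(-6.3));print(get_state()["eef_pos"])
E
```

```text
translation [ 0.003  -0.0001  0.0389] twist [-0.      0.0001 -0.0081]
[0.5007 0.368  0.3649]
```

Request:
servo_tool(
  steps=[
    {"twist": [0,0,-0.008],"translation": [0.003,0,0.013],"gripper": 0.094},
    {"twist": [0,0,-0.008],"translation": [0.003,0,0.026],"gripper": 0.094},
    {"twist": [0,0,-0.008],"translation": [0.003,0,0.038],"gripper": 0.094},
    {"twist": [0,0,-0.008],"translation": [0.003,0,0.038],"gripper": 0.06},
    {"twist": [0,0,-0.008],"translation": [0.003,0,0.038],"gripper": 0.03},
    {"twist": [0,0,-0.008],"translation": [0.003,0,0.038],"gripper": 0.01},
    {"twist": [0,0,-0.008],"translation": [0.003,0,0.038],"gripper": 0.005},
    {"twist": [0,0,-0.008],"translation": [0.003,0,0.038],"gripper": 0.005},
    {"twist": [0,0,-0.008],"translation": [0.003,0,0.038],"gripper": 0.005},
    {"twist": [0,0,-0.008],"translation": [0.003,0,0.038],"gripper": 0.005},
  ],
  squeeze=30,
)

```text
t: 3.57
eef_pos: [0.5011, 0.3717, 0.3271]
tcp_rot: [0.0, 0.745, 0.668, 0.0]
ft_force: [-0.7, 0.3, -0.2]
gripper_width: 0.051
```

Request:
servo_tool(
  steps=[
    {"twist": [0,0,0],"translation": [0,0,0],"gripper": 0.005},
    {"twist": [0,0,0],"translation": [0,0,0],"gripper": 0.005},
    {"twist": [0,0,0],"translation": [0,0,0],"gripper": 0.005},
    {"twist": [0,0,0],"translation": [0,0,-0.005],"gripper": 0.005},
    {"twist": [0,0,0],"translation": [0,0,-0.01],"gripper": 0.005},
    {"twist": [0,0,0],"translation": [0,0,-0.01],"gripper": 0.005},
  ],
)

```text
t: 4.07
eef_pos: [0.5013, 0.3718, 0.3378]
tcp_rot: [0.0, 0.745, 0.668, 0.001]
ft_force: [1.0, -0.6, -1.4]
gripper_width: 0.0157
```

Request:
servo_tool(
  steps=[
    {"twist": [0,0,0],"translation": [0,0,0],"gripper": 0.005},
    {"twist": [0,0,0],"translation": [0,0,-0.01],"gripper": 0.005},
    {"twist": [0,0,0],"translation": [0,0,-0.025],"gripper": 0.005},
    {"twist": [0,0,0],"translation": [0,0,-0.045],"gripper": 0.005},
    {"twist": [0,0,0],"translation": [0,0,-0.05],"gripper": 0.005},
    {"twist": [0,0,0],"translation": [0,0,-0.05],"gripper": 0.005},
  ],
)

```text
t: 4.57
eef_pos: [0.5013, 0.3718, 0.3886]
tcp_rot: [0.0, 0.745, 0.668, 0.002]
ft_force: [-0.1, -0.7, -2.1]
gripper_width: 0.016
```

```bash
python3 - <<'E'
from h import *
go([.595,.129,.388],tool(-6.8));print(get_state()["eef_pos"],get_state()["ft_force"])
im=optics.grab_frame("wrist");s=optics.grab_frame("scene")
cv2.imwrite("pics/w2.png",np.hstack([cv2.resize(im,(400,300)),cv2.resize(s[100:250,130:330],(400,300))])[...,::-1])
E
```

```text
translation [-0.2312  0.1195  0.0005] twist [ 0.0032 -0.0022  0.0097]
[0.5013 0.3718 0.3886] [-0.1132 -0.6584 -2.0838]
```

View pics/w2.png

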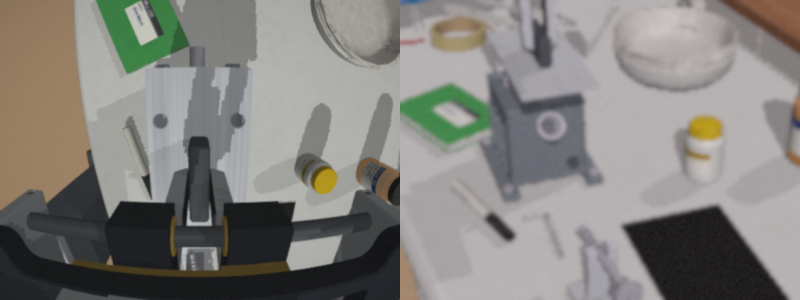

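The cover hangs clear of the pins, with 2.1 N on the wrist. The guide mouth is visible at scene pixel (205,163). Next I carry the cover to the mat.

Request:
servo_tool(
  steps=[
    {"twist": [0,0,0],"translation": [-0.012,0.006,0],"gripper": 0.005},
    {"twist": [0,0,0],"translation": [-0.04,0.02,0],"gripper": 0.005},
    {"twist": [0,0,0],"translation": [-0.073,0.037,0],"gripper": 0.005},
    {"twist": [0,0,0],"translation": [-0.106,0.054,0],"gripper": 0.005},
    {"twist": [0,0,0],"translation": [-0.139,0.071,0],"gripper": 0.005},
    {"twist": [0,0,0],"translation": [-0.172,0.088,0],"gripper": 0.005},
    {"twist": [0,0,0.005],"translation": [-0.205,0.105,0],"gripper": 0.005},
    {"twist": [0,0,0.01],"translation": [-0.225,0.116,0],"gripper": 0.005},
    {"twist": [0,0,0.01],"translation": [-0.231,0.12,0],"gripper": 0.005},
    {"twist": [0,0,0.01],"translation": [-0.231,0.12,0],"gripper": 0.005},
  ],
)

```text
t: 5.5
eef_pos: [0.5957, 0.1264, 0.3854]
tcp_rot: [-0.0, 0.749, 0.663, -0.001]
ft_force: [-0.3, 1.0, -2.0]
gripper_width: 0.0158
```

Request:
servo_tool(
  steps=[
    {"twist": [0,0,0],"translation": [0,0,0.02],"gripper": 0.005},
    {"twist": [0,0,0],"translation": [0,0,0.05],"gripper": 0.005},
    {"twist": [0,0,0],"translation": [0,0,0.08],"gripper": 0.005},
    {"twist": [0,0,0],"translation": [0,0,0.11],"gripper": 0.005},
    {"twist": [0,0,0],"translation": [0,0,0.135],"gripper": 0.005},
    {"twist": [0,0,0],"translation": [0,0,0.15],"gripper": 0.005},
    {"twist": [0,0,0],"translation": [0,0,0.155],"gripper": 0.005},
    {"twist": [0,0,0],"translation": [0,0,0.155],"gripper": 0.005},
    {"twist": [0,0,0],"translation": [0,0,0.155],"gripper": 0.005},
  ],
)

```text
t: 6.25
eef_pos: [0.5952, 0.1298, 0.2321]
tcp_rot: [0.0, 0.748, 0.664, 0.0]
ft_force: [0.2, 1.0, -1.5]
gripper_width: 0.0158
```

```bash
python3 - <<'E'
from h import *
go([.595,.129,.213],tool(-6.8));print(get_state()["eef_pos"],get_state()["ft_force"])
E
```

```text
translation [-0.0008 -0.0001  0.0191] twist [ 0.0005 -0.0004  0.0007]
[0.5952 0.1298 0.2321] [ 0.1876  1.0185 -1.4502]
```

Request:
servo_tool(
  steps=[
    {"twist": [0,0,0],"translation": [0,0,0.005],"gripper": 0.005},
    {"twist": [0,0,0],"translation": [0,0,0.01],"gripper": 0.005},
    {"twist": [0,0,0],"translation": [0,0,0.013],"gripper": 0.005},
    {"twist": [0,0,0],"translation": [0,0,0.016],"gripper": 0.005},
    {"twist": [0,0,0],"translation": [0,0,0.018],"gripper": 0.005},
    {"twist": [0,0,0],"translation": [0,0,0.018],"gripper": 0.005},
  ],
)

```text
t: 6.75
eef_pos: [0.5954, 0.1292, 0.222]
tcp_rot: [0.002, 0.748, 0.664, 0.002]
ft_force: [-11.3, -0.2, 39.9]
gripper_width: 0.0151
```

The fingers closed fully only after the lift had begun, so contact at 0.221 fits the cover being down on the mat. I back off and release.

Request:
servo_tool(
  steps=[
    {"twist": [0,0,0],"translation": [0,0,-0.004],"gripper": 0.005},
    {"twist": [0,0,0],"translation": [0,0,-0.0075],"gripper": 0.005},
    {"twist": [0,0,0],"translation": [0,0,-0.0075],"gripper": 0.005},
    {"twist": [0,0,0],"translation": [0,0,-0.0075],"gripper": 0.03},
    {"twist": [0,0,0],"translation": [0,0,-0.0075],"gripper": 0.05},
    {"twist": [0,0,0],"translation": [0,0,-0.0075],"gripper": 0.06},
    {"twist": [0,0,0],"translation": [0,0,-0.0075],"gripper": 0.06},
    {"twist": [0,0,0],"translation": [0,0,-0.0075],"gripper": 0.06},
  ],
)

```text
t: 7.42
eef_pos: [0.5952, 0.1289, 0.2207]
tcp_rot: [-0.0, 0.748, 0.664, -0.0]
ft_force: [-0.0, 0.5, 0.6]
gripper_width: 0.0456
```

```bash
python3 - <<'E'
from h import *
s=get_state();print(s["eef_pos"],s["ft_force"],s["gripper_width"]);go([.467,-.003,.36],tool(-1.0))
E
```

```text
[0.5952 0.1289 0.2207] [-0.0031  0.4727  0.5899] 0.045633346144960694
translation [-0.1462 -0.1117 -0.1392] twist [-0.0007  0.0002 -0.1016]
```

Request:
servo_tool(
  steps=[
    {"twist": [0,0,0],"translation": [0,0,-0.005],"gripper": 0.06},
    {"twist": [0,0,0],"translation": [0,0,-0.03],"gripper": 0.06},
    {"twist": [0,0,0],"translation": [0,0,-0.065],"gripper": 0.06},
    {"twist": [0,0,-0.02],"translation": [-0.015,-0.011,-0.1],"gripper": 0.06},
    {"twist": [0,0,-0.04],"translation": [-0.04,-0.03,-0.125],"gripper": 0.06},
    {"twist": [0,0,-0.06],"translation": [-0.07,-0.053,-0.138],"gripper": 0.06},
    {"twist": [0,0,-0.08],"translation": [-0.1,-0.076,-0.139],"gripper": 0.06},
    {"twist": [0,0,-0.1],"translation": [-0.13,-0.099,-0.139],"gripper": 0.06},
    {"twist": [0,0,-0.1],"translation": [-0.146,-0.112,-0.139],"gripper": 0.06},
    {"twist": [0,0,-0.1],"translation": [-0.146,-0.112,-0.139],"gripper": 0.06},
  ],
)

```text
t: 8.25
eef_pos: [0.4635, -0.0045, 0.3607]
tcp_rot: [-0.0, 0.715, 0.699, -0.001]
ft_force: [-0.3, 0.6, -0.0]
gripper_width: 0.0601
```

```bash
python3 - <<'E'
from h import *
import pickle
go([.467,-.003,.36],tool(-1.0))
ci=optics.camera_info("wrist");pickle.dump(ci,open("w3.pkl","wb"))
w=optics.grab_frame("wrist");cv2.imwrite("pics/w3.png",w[...,::-1])
s=optics.grab_frame("scene");cv2.imwrite("pics/s3.png",s[...,::-1]);t=optics.grab_frame("top");cv2.imwrite("pics/t3.png",t[...,::-1])
o=np.zeros((600,800,3),np.uint8);o[:300,:400]=cv2.resize(w,(400,300))
o[:300,400:]=cv2.resize(s[110:215,140:280],(400,300),interpolation=cv2.INTER_CUBIC)
o[300:,:]=cv2.resize(t[160:265,140:420],(800,300),interpolation=cv2.INTER_CUBIC)
cv2.imwrite("pics/m3.png",o[...,::-1])
E
```

```text
translation [0.0016 0.0035 0.0007] twist [-0.0017  0.0014 -0.0043]
```

View pics/m3.png

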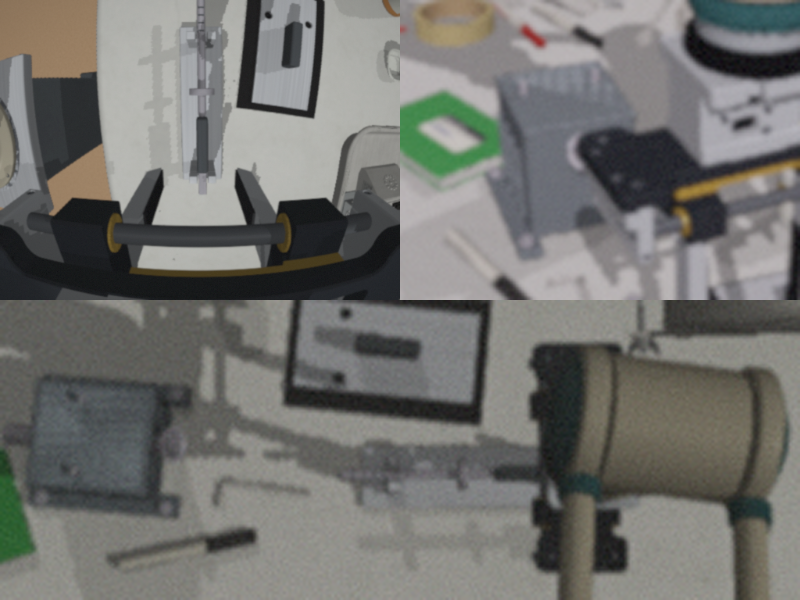

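The cover lies flat and centred on the mat. The stand and grip are in the wrist view at (202,148) in the half-size panel, and the gear unit's pins are visible from the top. I'll measure the grip from the wrist frame and the gear unit from the top frame.

```bash
python3 - <<'E'
from h import *
import pickle;ci=pickle.load(open("w3.pkl","rb"))
im=cv2.imread("pics/w3.png");g=cv2.cvtColor(im,cv2.COLOR_BGR2GRAY)
x0,y0=240,140;c=g[y0:240,x0:280]
for th in (60,75,90):
  m=(c<th).astype(np.uint8)
  k=max(cv2.findContours(m,0,cv2.CHAIN_APPROX_NONE)[0],key=cv2.contourArea)
  b=cv2.boxPoints(cv2.minAreaRect(k))+[x0,y0];P=np.array([onplane("wrist",p,.071,ci)[:2] for p in b]);print(b.mean(0),P.mean(0),P.max(0)-P.min(0))
for y in range(150,230,12): print(y,g[y,244:276])
for P in ([.467,-.003,.071],[.467,-.003-.035,.071],[.467,.032,.071],[.468,.067,.06],[.47,.182,.06]): print(proj("wrist",P,ci))
E
```

```text
[258.5 151.5] [0.4679 0.0309] [0.0101 0.003 ]
[258.5 184.5] [ 0.4673 -0.0013] [0.0154 0.0693]
[259.  185.5] [ 0.4678 -0.0025] [0.0297 0.0757]
150 [174 173 172 172 174 173 168 149 107  76  57  48  48  50  52  52  51  48
  50  56  75 102 119 123 123 121 122 123 125 125 126 126]
162 [176 174 173 173 176 175 160 110  72  68  72  74  72  70  71  73  72  71
  71  70  65  68  91 117 124 123 121 122 125 125 125 125]
174 [176 175 175 174 175 177 165 121  80  67  70  72  73  72  72  73  73  73
  71  69  66  68  90 117 125 122 122 123 124 124 124 125]
186 [176 175 176 175 176 177 164 120  77  68  71  72  74  72  72  73  73  74
  72  70  66  67  89 118 124 121 121 122 125 124 125 126]
198 [177 175 166 136 124 123 120  99  72  66  69  73  72  74  73  72  74  73
  71  70  67  68  89 116 123 121 120 120 124 124 125 124]
210 [102  84  82  82  82  83  83  77  64  64  70  73  75  74  73  72  72  71
  72  70  68  64  66  78  83  82  83  83  86 114 158 172]
222 [ 87  86  86  86  85  85  87  86  88  96 105 125 130 132 132 133 132 134
 135 125 104  95  87  84  85  85  86  86  87  86  89 111]
[258.2246 187.4139]
[258.8922 222.1179]
[257.4748 150.3753]
[257.6712 111.8408]
[257.0298  -4.441 ]
```

Request:
servo_tool(
  steps=[
    {"twist": [0,0,0],"translation": [0.0025,0.004,0.02],"gripper": 0.06},
    {"twist": [0,0,0],"translation": [0.0025,0.004,0.05],"gripper": 0.06},
    {"twist": [0,0,0],"translation": [0.0025,0.004,0.08],"gripper": 0.06},
    {"twist": [0,0,0],"translation": [0.0025,0.004,0.105],"gripper": 0.06},
    {"twist": [0,0,0],"translation": [0.0025,0.004,0.118],"gripper": 0.06},
    {"twist": [0,0,0],"translation": [0.0025,0.004,0.12],"gripper": 0.06},
    {"twist": [0,0,0],"translation": [0.0025,0.004,0.12],"gripper": 0.06},
    {"twist": [0,0,0],"translation": [0.0025,0.004,0.12],"gripper": 0.05},
  ],
)

```text
t: 9.07
eef_pos: [0.4719, 0.0001, 0.2406]
tcp_rot: [0.001, 0.713, 0.701, 0.0]
ft_force: [-0.1, 0.4, 0.8]
gripper_width: 0.0563
```

```bash
python3 - <<'E'
from h import *
print(get_state()["eef_pos"]);go([.4675,-.002,.24],tool(-1.2))
E
```

```text
[0.4719 0.0001 0.2406]
translation [-0.0022 -0.0043  0.0006] twist [0.0014 0.0001 0.0029]
```

Request:
servo_tool(
  steps=[
    {"twist": [0,0,0.003],"translation": [-0.002,-0.004,0.0005],"gripper": 0.04},
    {"twist": [0,0,0.003],"translation": [-0.002,-0.004,0.0005],"gripper": 0.03},
    {"twist": [0,0,0.003],"translation": [-0.002,-0.004,0.0005],"gripper": 0.02},
    {"twist": [0,0,0.003],"translation": [-0.002,-0.004,0.0005],"gripper": 0.005},
    {"twist": [0,0,0.003],"translation": [-0.002,-0.004,0.0005],"gripper": 0.005},
    {"twist": [0,0,0.003],"translation": [-0.002,-0.004,0.0005],"gripper": 0.005},
    {"twist": [0,0,0.003],"translation": [-0.002,-0.004,0.0005],"gripper": 0.005},
    {"twist": [0,0,0.003],"translation": [-0.002,-0.004,0.0005],"gripper": 0.005},
    {"twist": [0,0,0.003],"translation": [-0.002,-0.004,0.0005],"gripper": 0.005},
    {"twist": [0,0,0.003],"translation": [-0.002,-0.004,0.0005],"gripper": 0.005},
  ],
  squeeze=50,
)

```text
t: 9.9
eef_pos: [0.4668, -0.0023, 0.2399]
tcp_rot: [0.0, 0.715, 0.699, 0.0]
ft_force: [0.5, -0.0, 2.6]
gripper_width: 0.0134
```

```bash
python3 - <<'E'
from h import *
s=get_state();print(s["eef_pos"],s["ft_force"],s["gripper_width"]);go([.4675,-.002,.24],tool(-1.2))
E
```

```text
[ 0.4668 -0.0023  0.2399] [ 0.4895 -0.0424  2.5557] 0.013393967565299791
translation [ 0.0003  0.0007 -0.0001] twist [ 0.0005  0.0003 -0.001 ]
```

Request:
servo_tool(
  steps=[
    {"twist": [0,0,0],"translation": [0,0,-0.006],"gripper": 0.005},
    {"twist": [0,0,0],"translation": [0,0,-0.02],"gripper": 0.005},
    {"twist": [0,0,0],"translation": [0,0,-0.04],"gripper": 0.005},
    {"twist": [0,0,0],"translation": [0,0,-0.07],"gripper": 0.005},
    {"twist": [0,0,0],"translation": [0,0,-0.1],"gripper": 0.005},
    {"twist": [0,0,0],"translation": [0.02,0.003,-0.13],"gripper": 0.005},
    {"twist": [0,0,0],"translation": [0.05,0.007,-0.15],"gripper": 0.005},
    {"twist": [0,0,0.03],"translation": [0.08,0.011,-0.155],"gripper": 0.005},
    {"twist": [0,0,0.06],"translation": [0.11,0.016,-0.155],"gripper": 0.005},
    {"twist": [0,0,0.085],"translation": [0.14,0.02,-0.155],"gripper": 0.005},
  ],
)

```text
t: 10.73
eef_pos: [0.4896, 0.1386, 0.3955]
tcp_rot: [0.0, 0.745, 0.668, 0.0]
ft_force: [0.5, -0.4, -1.9]
gripper_width: 0.0138
```

Request:
servo_tool(
  steps=[
    {"twist": [0,0,0],"translation": [0.01,0.002,0],"gripper": 0.005},
    {"twist": [0,0,0],"translation": [0.01,0.002,0],"gripper": 0.005},
    {"twist": [0,0,0],"translation": [0.01,0.002,0],"gripper": 0.005},
    {"twist": [0,0,0],"translation": [0.01,0.002,0],"gripper": 0.005},
  ],
)

```text
t: 11.07
eef_pos: [0.4924, 0.146, 0.3943]
tcp_rot: [0.0, 0.744, 0.668, -0.001]
ft_force: [-0.7, -0.5, -0.9]
gripper_width: 0.0136
```

```bash
python3 - <<'E'
from h import *
import pickle
s=get_state();print(s["eef_pos"],s["ft_force"],s["gripper_width"],s["joints"])
ci=optics.camera_info("wrist");pickle.dump((ci,pose()),open("w4.pkl","wb"))
w=optics.grab_frame("wrist");cv2.imwrite("pics/w4.png",w[...,::-1])
t=optics.grab_frame("scene");cv2.imwrite("pics/s4.png",t[...,::-1])
o=np.zeros((600,800,3),np.uint8);o[:,:]=cv2.resize(w[0:300,56:456],(800,600),interpolation=cv2.INTER_CUBIC)
cv2.imwrite("pics/m4.png",o[...,::-1])
E
```

```text
[0.4924 0.146  0.3943] [-0.6629 -0.4919 -0.9029] 0.013607788271219855 [ 0.1532  0.1904  1.6484 -0.0012  1.3044  0.2608]
```

View pics/m4.png

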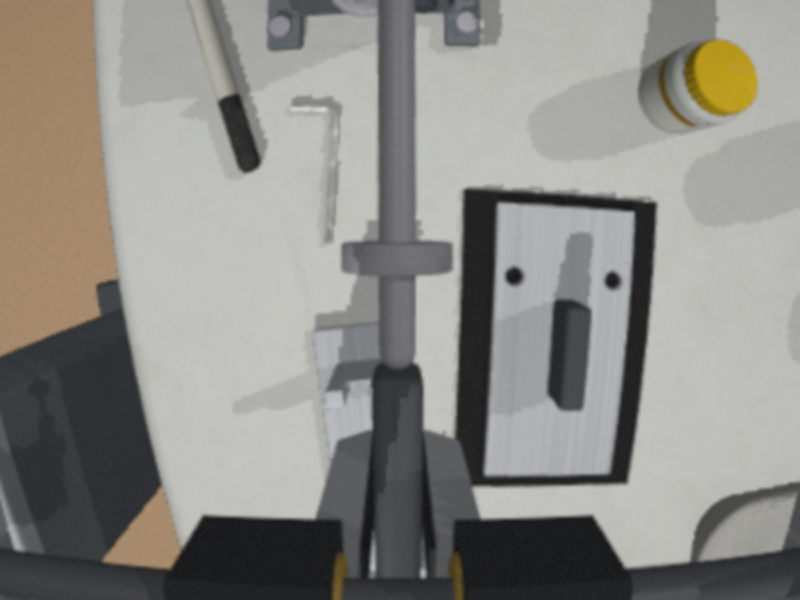

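The wrist view shows the gauge held straight in the gripper: the rod lies on column 397 of the crop and the collar is at (397,257). The gear unit's front flange bolts are at (280,24) and (466,20). I'll refine the mouth position from the scene ring, the pins and the bolts.

```bash
python3 - <<'E'
from h import *
import pickle
ci4,(p4,r4)=pickle.load(open("w4.pkl","rb"));ci1=pickle.load(open("w1.pkl","rb"))
a,b=[onplane("wrist",p,.014,ci4) for p in ((56+466/2,20/2),(56+280/2,24/2))]
print("bolts",a,b,np.linalg.norm(a-b),np.degrees(np.arctan2(*(a-b)[[1,0]])),(a+b)/2)
im=cv2.imread("pics/w2.png")[:,400:];g=cv2.cvtColor(im,cv2.COLOR_BGR2GRAY)
c=g[95:160,120:185];m=(c>125).astype(np.uint8)
n,l,st,ce=cv2.connectedComponentsWithStats(m)
for i in range(1,n):
  if st[i,4]>40: print(st[i],ce[i]+[120,95])
for th in (120,135,150):
  ks=[k for k in cv2.findContours((c>th).astype(np.uint8),0,cv2.CHAIN_APPROX_NONE)[0] if len(k)>20]
  for k in ks:
    e=cv2.fitEllipse(k); px=(np.array(e[0])+[120,95])/2+[130,100]-.25
    print(th,e,px,onplane("scene",px,.1))
# predicted gauge origin/tip in wrist frame at w4 for nominal grasp
G=lambda v:p4+r4.apply([v[0]+.07, v[1], .18-v[2]])   # v: along rod from origin, x, up
for v in ([0,0,0],[-.008,0,.015],[0,0,.015],[.115,0,0]): print(v,(proj("wrist",G(v),ci4)-[56,0])*2)
E
```

```text
bolts [0.5555 0.3398 0.014 ] [0.443  0.3512 0.014 ] 0.11308671311317399 -5.796099535715702 [0.4992 0.3455 0.014 ]
[  0   0  42   6 160] [135.6188  96.775 ]
[62  0  3 53 76] [183.6711 117.25  ]
[ 16  16  31  29 571] [151.669  125.1068]
120 ((31.08681297302246, 30.20157241821289), (29.158132553100586, 31.7832088470459), 91.93499755859375) [205.2934 162.3508] [0.4972 0.3328 0.1   ]
120 ((63.07857894897461, 17.059856414794922), (2.248734951019287, 62.47795486450195), 179.02044677734375) [221.2893 155.7799] [0.5448 0.3452 0.1   ]
120 ((8.810922622680664, 2.4630355834960938), (5.079850196838379, 56.599365234375), 86.32459259033203) [194.1555 148.4815] [0.4977 0.4095 0.1   ]
135 ((30.94197654724121, 30.255023956298828), (27.122005462646484, 28.808034896850586), 97.88766479492188) [205.221  162.3775] [0.497  0.3328 0.1   ]
135 ((64.00010681152344, 17.08220863342285), (0.0033845503348857164, 18.036619186401367), 179.99859619140625) [221.7501 155.7911] [0.5458 0.3447 0.1   ]
135 ((8.174478530883789, 2.019120216369629), (4.259623050689697, 49.13938522338867), 86.53810119628906) [193.8372 148.2596] [0.4974 0.411  0.1   ]
150 ((30.534954071044922, 30.217317581176758), (23.043163299560547, 25.422964096069336), 105.414794921875) [205.0175 162.3587] [0.4966 0.3331 0.1   ]
150 ((7.468083381652832, 1.4040062427520752), (2.8460631370544434, 41.55371856689453), 87.3525161743164) [193.484 147.952] [0.4972 0.4129 0.1   ]
[0, 0, 0] [394.3062 235.4486]
[-0.008, 0, 0.015] [394.0315 270.0407]
[0, 0, 0.015] [393.9926 237.244 ]
[0.115, 0, 0] [ 394.2942 -141.7792]
```

The mouth comes out at (0.497, 0.333, 0.100) from the scene ring and (0.497, 0.332) from the pins. The yaw is −5.8° from the bolts and −5.9° from the pins. Next I compute the pre-insertion pose.

```bash
cat >> h.py <<'E'
M=np.array([.497,.333,.1]);YAW=-5.8;OFF=np.array([.069,.0007,.18])
RI=tool(YAW,35);AX=RI.apply([1,0,0])
def tcp_at(d,m=M,rot=RI): return m-d*AX-rot.apply(OFF)
def gauge_now():
    p,r=pose();o=p+r.apply(OFF);e=o-M;d=-e@AX;lat=RI.inv().apply(e)
    print("origin",o,"d_out",d,"lateral(tool y,z)",lat[1:],"tip",o+r.apply([.115,0,0]),"axis err deg",np.degrees((RI.inv()*r).as_rotvec()))
E
python3 - <<'E'
from h import *
gauge_now();print(AX);go(tcp_at(.165),RI);print(tcp_at(.165))
E
```

```text
origin [0.5006 0.2142 0.2144] d_out 0.16217920981961317 lateral(tool y,z) [ 0.0156 -0.0261] tip [0.513  0.3285 0.2143] axis err deg [ 0.1624 34.9477  0.388 ]
[ 0.0828  0.815  -0.5736]
translation [ 0.0982 -0.0159  0.0127] twist [-0.0028 -0.61   -0.0068]
[0.4874 0.2451 0.3817]
```

Request:
servo_tool(
  steps=[
    {"twist": [0,-0.06,0],"translation": [0.01,-0.0015,0.001],"gripper": 0.005},
    {"twist": [0,-0.14,0],"translation": [0.022,-0.0035,0.003],"gripper": 0.005},
    {"twist": [0,-0.22,0],"translation": [0.035,-0.0055,0.0045],"gripper": 0.005},
    {"twist": [-0.001,-0.3,-0.002],"translation": [0.048,-0.008,0.006],"gripper": 0.005},
    {"twist": [-0.001,-0.38,-0.003],"translation": [0.061,-0.01,0.008],"gripper": 0.005},
    {"twist": [-0.002,-0.46,-0.004],"translation": [0.074,-0.012,0.0095],"gripper": 0.005},
    {"twist": [-0.002,-0.54,-0.006],"translation": [0.087,-0.014,0.011],"gripper": 0.005},
    {"twist": [-0.003,-0.61,-0.007],"translation": [0.098,-0.016,0.0125],"gripper": 0.005},
    {"twist": [-0.003,-0.61,-0.007],"translation": [0.098,-0.016,0.0125],"gripper": 0.005},
    {"twist": [-0.003,-0.61,-0.007],"translation": [0.098,-0.016,0.0125],"gripper": 0.005},
  ],
)

```text
t: 12.0
eef_pos: [0.4875, 0.2461, 0.3815]
tcp_rot: [0.201, 0.707, 0.64, -0.222]
ft_force: [0.0, 0.0, -1.2]
gripper_width: 0.0138
```

Request:
servo_tool(
  steps=[
    {"twist": [0,0,0],"translation": [0,0,0],"gripper": 0.005},
    {"twist": [0,0,0],"translation": [0,0,0],"gripper": 0.005},
    {"twist": [0,0,0],"translation": [0,0,0],"gripper": 0.005},
  ],
)

```text
t: 12.25
eef_pos: [0.4874, 0.245, 0.3828]
tcp_rot: [0.202, 0.708, 0.639, -0.222]
ft_force: [-0.6, -0.1, -1.4]
gripper_width: 0.0138
```

```bash
python3 - <<'E'
from h import *
import pickle
s=get_state();print(s["eef_pos"],s["ft_force"],s["gripper_width"],s["joints"])
gauge_now();go(tcp_at(.14),RI)
ci=optics.camera_info("wrist");pickle.dump((ci,pose()),open("w5.pkl","wb"))
w=optics.grab_frame("wrist");cv2.imwrite("pics/w5.png",w[...,::-1])
t=optics.grab_frame("scene");cv2.imwrite("pics/s5.png",t[...,::-1])
p,r=pose()
for d in (0,.03,.115): q=p+r.apply(OFF+[d,0,0]);print("gauge pt",d,proj("wrist",q,ci),proj("scene",q))
print("mouth",proj("wrist",M,ci),proj("scene",M))
o=np.hstack([cv2.resize(w[0:300,106:406],(400,400),interpolation=cv2.INTER_CUBIC),cv2.resize(t[90:240,130:280],(400,400),interpolation=cv2.INTER_CUBIC)])
cv2.imwrite("pics/m5.png",o[...,::-1])
E
```

```text
[0.4874 0.245  0.3828] [-0.6414 -0.1005 -1.4019] 0.01381419883250849 [ 0.5037  0.3642  1.5157 -0.4916  1.6301  0.669 ]
origin [0.4837 0.1988 0.1956] d_out 0.16533425581999864 lateral(tool y,z) [ 0.0003 -0.001 ] tip [0.4933 0.2926 0.1299] axis err deg [-0.0738  0.1167  0.0525]
translation [ 0.0257 -0.0001  0.0009] twist [ 0.0013 -0.002  -0.0009]
gauge pt 0 [254.3793 120.2318] [221.565  153.5002]
gauge pt 0.03 [254.347   64.4188] [218.1455 155.2269]
gauge pt 0.115 [254.2809 -69.7634] [209.5889 159.5478]
mouth [ 253.6979 -123.4283] [205.1741 162.3335]
```

View pics/m5.png

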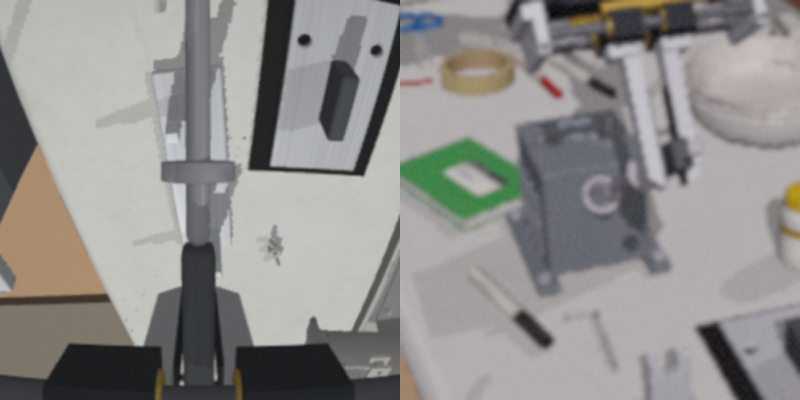

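Everything matches the predictions: the mouth is seen at scene (205.7,162.7) against (205.2,162.3) predicted. I now insert gently.

Request:
servo_tool(
  steps=[
    {"twist": [0,0,0],"translation": [0.01,0,0.001],"gripper": 0.005},
    {"twist": [0,0,0],"translation": [0.022,0,0.001],"gripper": 0.005},
    {"twist": [0,0,0],"translation": [0.034,0,0.001],"gripper": 0.005},
    {"twist": [0,0,0],"translation": [0.044,0,0.001],"gripper": 0.005},
    {"twist": [0,0,0],"translation": [0.052,0,0.001],"gripper": 0.005},
    {"twist": [0,0,0],"translation": [0.06,0,0.001],"gripper": 0.005},
    {"twist": [0,0,0],"translation": [0.066,0,0.001],"gripper": 0.005},
    {"twist": [0,0,0],"translation": [0.066,0,0.001],"gripper": 0.005},
  ],
)

```text
t: 13.02
eef_pos: [0.4927, 0.3006, 0.3423]
tcp_rot: [0.202, 0.707, 0.641, -0.223]
ft_force: [-0.6, -0.4, -1.3]
gripper_width: 0.0136
```

```bash
python3 - <<'E'
from h import *
s=get_state();print(s["eef_pos"],s["ft_force"],s["torque"],s["gripper_width"]);gauge_now()
print("force in tool axes",pose()[1].inv().apply(s["ft_force"]));go(tcp_at(.07),RI)
E
```

```text
[0.4927 0.3006 0.3423] [-0.6103 -0.3708 -1.3228] [ 0.3086 -0.1041  0.0431] 0.013643497554954948
origin [0.4887 0.2541 0.1552] d_out 0.09666358247490858 lateral(tool y,z) [-0.0003  0.0002] tip [0.4979 0.3479 0.0893] axis err deg [-0.0707  0.0253 -0.1513]
force in tool axes [ 0.4069 -0.5702  1.33  ]
translation [ 0.0267  0.0004 -0.0003] twist [ 0.0012 -0.0004  0.0026]
```

Free so far, with the tip 18 mm past the mouth plane. I continue in small steps.

Request:
servo_tool(
  steps=[
    {"twist": [0,0,0],"translation": [0.006,0,0],"gripper": 0.005},
    {"twist": [0,0,0],"translation": [0.012,0,0],"gripper": 0.005},
    {"twist": [0,0,0],"translation": [0.018,0,0],"gripper": 0.005},
    {"twist": [0,0,0],"translation": [0.024,0,0],"gripper": 0.005},
    {"twist": [0,0,0],"translation": [0.03,0,0],"gripper": 0.005},
    {"twist": [0,0,0],"translation": [0.03,0,0],"gripper": 0.005},
  ],
)

```text
t: 13.52
eef_pos: [0.4951, 0.3248, 0.3253]
tcp_rot: [0.202, 0.707, 0.64, -0.223]
ft_force: [1.0, 0.4, -2.1]
gripper_width: 0.0137
```

```bash
python3 - <<'E'
from h import *
s=get_state();print(s["ft_force"],s["torque"],s["gripper_width"]);gauge_now()
print("force in tool axes",pose()[1].inv().apply(s["ft_force"]));go(tcp_at(.03),RI)
E
```

```text
[ 1.0073  0.3703 -2.1379] [ 0.3745 -0.113   0.0554] 0.01372277850555131
origin [0.4912 0.2784 0.1383] d_out 0.0669573428837104 lateral(tool y,z) [-0.0003  0.0002] tip [0.5005 0.3722 0.0724] axis err deg [-0.0715  0.0527 -0.1141]
force in tool axes [1.6081 0.966  1.4843]
translation [ 0.0371  0.0004 -0.0002] twist [ 0.0012 -0.0009  0.002 ]
```

Request:
servo_tool(
  steps=[
    {"twist": [0,0,0],"translation": [0.006,0,0],"gripper": 0.005},
    {"twist": [0,0,0],"translation": [0.012,0,0],"gripper": 0.005},
    {"twist": [0,0,0],"translation": [0.018,0,0],"gripper": 0.005},
    {"twist": [0,0,0],"translation": [0.024,0,0],"gripper": 0.005},
    {"twist": [0,0,0],"translation": [0.03,0,0],"gripper": 0.005},
    {"twist": [0,0,0],"translation": [0.036,0,0],"gripper": 0.005},
    {"twist": [0,0,0],"translation": [0.042,0,0],"gripper": 0.005},
    {"twist": [0,0,0],"translation": [0.047,0,0],"gripper": 0.005},
    {"twist": [0,0,0],"translation": [0.05,0,0],"gripper": 0.005},
    {"twist": [0,0,0],"translation": [0.05,0,0],"gripper": 0.005},
  ],
)

```text
t: 14.35
eef_pos: [0.4992, 0.3652, 0.297]
tcp_rot: [0.202, 0.707, 0.64, -0.223]
ft_force: [0.3, 0.1, -1.8]
gripper_width: 0.0138
```

```bash
python3 - <<'E'
from h import *
s=get_state();print(s["ft_force"],s["torque"],s["gripper_width"]);gauge_now()
print("force in tool axes",pose()[1].inv().apply(s["ft_force"]));go(tcp_at(.0),RI)
E
```

```text
[ 0.345   0.0981 -1.7643] [ 0.2943 -0.1273  0.0025] 0.01378796378361169
origin [0.4953 0.3188 0.11  ] d_out 0.017474767819182793 lateral(tool y,z) [-0.0002  0.    ] tip [0.5047 0.4125 0.0441] axis err deg [-0.0824  0.0315 -0.0951]
force in tool axes [1.1191 0.3332 1.3703]
translation [ 0.0176  0.0004 -0.0001] twist [ 0.0014 -0.0006  0.0017]
```

Request:
servo_tool(
  steps=[
    {"twist": [0,0,0],"translation": [0.004,0,0],"gripper": 0.005},
    {"twist": [0,0,0],"translation": [0.007,0,0],"gripper": 0.005},
    {"twist": [0,0,0],"translation": [0.01,0,0],"gripper": 0.005},
    {"twist": [0,0,0],"translation": [0.012,0,0],"gripper": 0.005},
    {"twist": [0,0,0],"translation": [0.014,0,0],"gripper": 0.005},
    {"twist": [0,0,0],"translation": [0.015,0,0],"gripper": 0.005},
    {"twist": [0,0,0],"translation": [0.015,0,0],"gripper": 0.005},
  ],
)

```text
t: 14.93
eef_pos: [0.5004, 0.3771, 0.2889]
tcp_rot: [0.202, 0.707, 0.64, -0.223]
ft_force: [0.3, -0.3, -2.0]
gripper_width: 0.0137
```

Request:
servo_tool(
  steps=[
    {"twist": [0,0,0],"translation": [0.001,0,0],"gripper": 0.005},
    {"twist": [0,0,0],"translation": [0.002,0,0],"gripper": 0.005},
    {"twist": [0,0,0],"translation": [0.002,0,0],"gripper": 0.005},
  ],
)

```text
t: 15.18
eef_pos: [0.5006, 0.3786, 0.2879]
tcp_rot: [0.202, 0.707, 0.64, -0.222]
ft_force: [-0.3, 0.2, -0.9]
gripper_width: 0.0136
```

```bash
python3 - <<'E'
from h import *
s=get_state();print(s["ft_force"],s["torque"],s["gripper_width"]);gauge_now()
print("force in tool axes",pose()[1].inv().apply(s["ft_force"]));go(tcp_at(.0),RI)
E
```

```text
[-0.2866  0.2034 -0.9135] [ 0.3515 -0.1152 -0.0342] 0.013637821522002935
origin [0.4968 0.3322 0.1008] d_out 0.0011242582460742794 lateral(tool y,z) [-0.0001 -0.0002] tip [0.5062 0.426  0.035 ] axis err deg [-0.0944  0.052  -0.0547]
force in tool axes [ 0.6657 -0.3062  0.6489]
translation [0.0013 0.0003 0.0002] twist [ 0.0016 -0.0009  0.001 ]
```

No contact yet. I continue in 1 mm steps until the collar force appears.

Request:
servo_tool(
  steps=[
    {"twist": [0,0,0],"translation": [0.001,0,0],"gripper": 0.005},
    {"twist": [0,0,0],"translation": [0.002,0,0],"gripper": 0.005},
    {"twist": [0,0,0],"translation": [0.002,0,0],"gripper": 0.005},
  ],
)

```text
t: 15.43
eef_pos: [0.5007, 0.3795, 0.2873]
tcp_rot: [0.203, 0.707, 0.64, -0.223]
ft_force: [0.2, -3.1, 1.3]
gripper_width: 0.0131
```

Request:
servo_tool(
  steps=[
    {"twist": [0,0,0],"translation": [0.001,0,0],"gripper": 0.005},
    {"twist": [0,0,0],"translation": [0.001,0,0],"gripper": 0.005},
  ],
)

```text
t: 15.6
eef_pos: [0.5008, 0.3798, 0.2871]
tcp_rot: [0.203, 0.707, 0.639, -0.224]
ft_force: [-0.7, -5.0, 4.0]
gripper_width: 0.0134
```

```bash
python3 - <<'E'
from h import *
s=get_state();gauge_now()
print("force in tool axes",pose()[1].inv().apply(s["ft_force"]))
E
```

```text
origin [0.4969 0.3326 0.1003] d_out 0.0005306184357905797 lateral(tool y,z) [-0.  0.] tip [0.5064 0.426  0.034 ] axis err deg [-0.0823 -0.2104 -0.0092]
force in tool axes [-6.4917 -0.2025 -0.3686]
```

Axial contact force of 6.5 N at d ≈ 0.5 mm, so the collar is home. I press slightly more and dwell.

Request:
servo_tool(
  steps=[
    {"twist": [0,0,0],"translation": [0.001,0,0],"gripper": 0.005},
    {"twist": [0,0,0],"translation": [0.001,0,0],"gripper": 0.005},
    {"twist": [0,0,0],"translation": [0.001,0,0],"gripper": 0.005},
    {"twist": [0,0,0],"translation": [0.001,0,0],"gripper": 0.005},
    {"twist": [0,0,0],"translation": [0.001,0,0],"gripper": 0.005},
    {"twist": [0,0,0],"translation": [0.001,0,0],"gripper": 0.005},
  ],
)

```text
t: 16.1
eef_pos: [0.5008, 0.3801, 0.287]
tcp_rot: [0.204, 0.707, 0.639, -0.224]
ft_force: [-1.2, -6.8, 6.5]
gripper_width: 0.0135
```

```bash
python3 - <<'E'
from h import *
s=get_state();gauge_now();print("force in tool axes",pose()[1].inv().apply(s["ft_force"]))
t=optics.grab_frame("scene");w=optics.grab_frame("wrist")
o=np.hstack([cv2.resize(w[0:300,106:406],(400,400),interpolation=cv2.INTER_CUBIC),cv2.resize(t[90:240,130:280],(400,400),interpolation=cv2.INTER_CUBIC)])
cv2.imwrite("pics/m6.png",o[...,::-1])
E
```

```text
origin [0.497  0.3326 0.1002] d_out 0.00048047623952340125 lateral(tool y,z) [0. 0.] tip [0.5065 0.426  0.0338] axis err deg [-0.0804 -0.2916  0.0169]
force in tool axes [-9.4371 -0.5457 -1.3256]
```

View pics/m6.png

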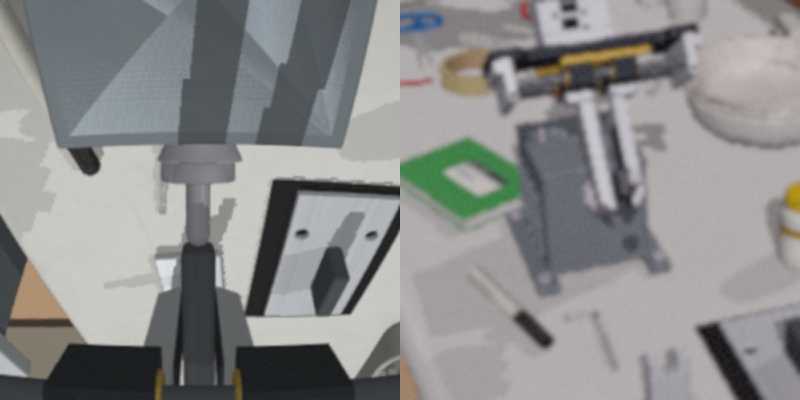

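The collar sits flush against the flared mouth at (200,165) in the left panel. I now draw it out along the axis.

Request:
servo_tool(
  steps=[
    {"twist": [0,0,0],"translation": [-0.005,0,0],"gripper": 0.005},
    {"twist": [0,0,0],"translation": [-0.017,0,0],"gripper": 0.005},
    {"twist": [0,0,0],"translation": [-0.035,0,0],"gripper": 0.005},
    {"twist": [0,0,0],"translation": [-0.055,0,0],"gripper": 0.005},
    {"twist": [0,0,0],"translation": [-0.075,0,0],"gripper": 0.005},
    {"twist": [0,0,0],"translation": [-0.095,0,0],"gripper": 0.005},
    {"twist": [0,0,0],"translation": [-0.12,0,0],"gripper": 0.005},
    {"twist": [0,0,0],"translation": [-0.145,0,0],"gripper": 0.005},
    {"twist": [0,0,0],"translation": [-0.165,0,0],"gripper": 0.005},
    {"twist": [0,0,0],"translation": [-0.17,0,0],"gripper": 0.005},
  ],
)

```text
t: 17.03
eef_pos: [0.4864, 0.2404, 0.386]
tcp_rot: [0.203, 0.708, 0.639, -0.221]
ft_force: [-0.1, -0.6, -1.6]
gripper_width: 0.014
```

```bash
python3 - <<'E'
from h import *
s=get_state();print(s["ft_force"],s["gripper_width"]);gauge_now()
r=tool(-5.8);o=np.array([.47,.12,.2]);go(o-r.apply(OFF),r);print(o-r.apply(OFF))
E
```

```text
[-0.0555 -0.6102 -1.6335] 0.014010901733312762
origin [0.4832 0.1941 0.1989] d_out 0.17107980209980742 lateral(tool y,z) [ 0.0003 -0.001 ] tip [0.4931 0.2879 0.1331] axis err deg [-0.1821  0.0971  0.1718]
translation [-0.1528 -0.0048  0.1139] twist [ 0.004   0.6092 -0.0019]
[0.4623 0.0514 0.38  ]
```

Request:
servo_tool(
  steps=[
    {"twist": [0,0.04,0],"translation": [-0.012,0,0.008],"gripper": 0.005},
    {"twist": [0,0.11,0],"translation": [-0.03,-0.001,0.022],"gripper": 0.005},
    {"twist": [0.001,0.19,0],"translation": [-0.05,-0.0015,0.037],"gripper": 0.005},
    {"twist": [0.001,0.27,-0.001],"translation": [-0.07,-0.002,0.052],"gripper": 0.005},
    {"twist": [0.002,0.35,-0.001],"translation": [-0.09,-0.003,0.067],"gripper": 0.005},
    {"twist": [0.003,0.43,-0.001],"translation": [-0.11,-0.0035,0.082],"gripper": 0.005},
    {"twist": [0.003,0.51,-0.002],"translation": [-0.13,-0.004,0.097],"gripper": 0.005},
    {"twist": [0.004,0.57,-0.002],"translation": [-0.145,-0.0045,0.108],"gripper": 0.005},
    {"twist": [0.004,0.61,-0.002],"translation": [-0.153,-0.005,0.114],"gripper": 0.005},
    {"twist": [0.004,0.61,-0.002],"translation": [-0.153,-0.005,0.114],"gripper": 0.005},
  ],
)

```text
t: 17.87
eef_pos: [0.4623, 0.0517, 0.3773]
tcp_rot: [-0.001, 0.743, 0.67, -0.001]
ft_force: [-0.0, -1.1, -1.6]
gripper_width: 0.0136
```

Request:
servo_tool(
  steps=[
    {"twist": [0,0,0],"translation": [0,0,0],"gripper": 0.005},
    {"twist": [0,0,0],"translation": [0,0,0],"gripper": 0.005},
    {"twist": [0,0,0],"translation": [0,0,0],"gripper": 0.005},
    {"twist": [0,0,0],"translation": [0,0,0],"gripper": 0.005},
    {"twist": [0,0,0],"translation": [0,0,0],"gripper": 0.005},
    {"twist": [0,0,0],"translation": [0,0,0],"gripper": 0.005},
  ],
)

```text
t: 18.37
eef_pos: [0.4632, 0.0546, 0.3771]
tcp_rot: [-0.001, 0.741, 0.672, -0.001]
ft_force: [0.6, 0.7, -1.0]
gripper_width: 0.0137
```

```bash
python3 - <<'E'
from h import *
s=get_state();print(s["qd"],s["ft_force"],s["gripper_width"]);gauge_now()
p,r=pose();print("tool x,z",r.apply([[1,0,0],[0,0,1]]))
ci=optics.camera_info("wrist")
for v in ([-.008,0,-.015],[0,0,-.015],[.115,0,0]): print((proj("wrist",p+r.apply(OFF+v),ci)-[106,0])*4/3)
w=optics.grab_frame("wrist");t=optics.grab_frame("scene")
o=np.hstack([cv2.resize(w[0:300,106:406],(400,400),interpolation=cv2.INTER_CUBIC),cv2.resize(t[90:340,130:380],(400,400),interpolation=cv2.INTER_CUBIC)])
cv2.imwrite("pics/m7.png",o[...,::-1])
E
```

```text
[-0.0052 -0.001   0.0004  0.0009  0.0011 -0.0009] [ 0.6247  0.6653 -1.0126] 0.013720154773217669
origin [0.4699 0.1232 0.1971] d_out 0.22892192122047209 lateral(tool y,z) [-0.0058  0.0417] tip [0.4811 0.2377 0.1971] axis err deg [ 0.1439 34.9856 -0.276 ]
tool x,z [[ 0.0973  0.9953 -0.0002]
 [-0.0038  0.0001 -1.    ]]
[197.9755 182.7496]
[197.964  160.9067]
[197.8572 -92.808 ]
```

View pics/m7.png

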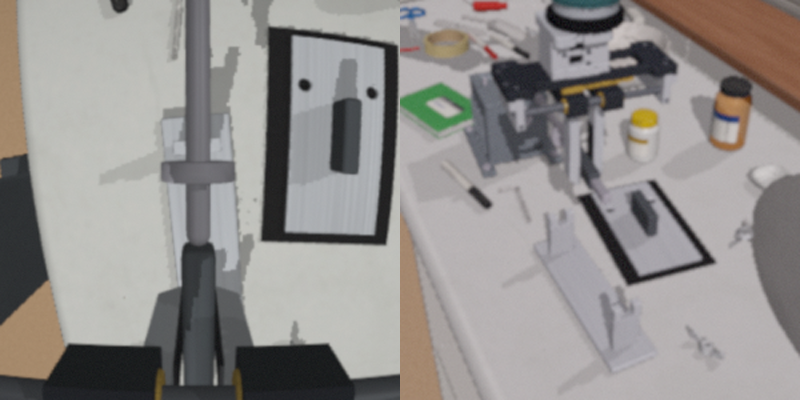

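The gauge is in the same place in the hand as before insertion (collar at rows 160–182), level at about 0.197 m and clear of everything. The cover is flat on the mat and the bystanders are where they were. I hand in.

```bash
python3 -c "
from workcell import bot
print(bot.job_done())"
```

```text
the job is handed in; nothing more can be done
None
```

I finished the job and handed it in after about 18.5 s of the 64 s allowed; the program reports no verdict.

- **Cover:** I lifted it straight off the pins, laid it on the mat and released it. The last picture shows it flat and well inside the mat. The fingers closed fully only about 1 cm into the first lift. The cover therefore touched the mat about 8 mm higher than I had planned, and the wrist force briefly reached about 40 N (limit 120 N) before I backed off and released.
- **Gauge insertion:** The rod met almost no force until the collar touched. I then pressed with about 9 N for half a second, with the collar about 0.5 mm from my estimate of the mouth. The picture showed the collar flush against the mouth.
- **Final hold:** The gauge is out of the tube and held at 50 N squeeze, with 13.7 mm between the fingers on the 14 mm grip. By the arm's own pose and the wrist picture, it is within about 0.5° of level, notched side up. Its origin is about 197 mm above the worktop, its tip is well clear of the mouth, and the joints are practically still.
- **Bystanders:** The marker, hex key, wing nut and jar look unmoved in the last picture; I did not measure them again.

No check failed. The only disagreement was the yaw from one pin reading, −5.0° against −5.8° and −5.9° from the others; I used −5.8° and the rod went in freely.

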